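Roll the trial-lens carriage to its index mark

ROBOT

A 6-joint arm with a two-finger parallel gripper is mounted at the origin on the work surface. World frame = base frame: x ahead of the robot, y to its left, z up, the work surface at z = 0. Lengths are in mm, angles in rad, forces in N, time in s.
With the tool pointing down it reaches from about 350 to 925 mm from the base axis. Payload 6.4 kg.
Tool frame: the origin (TCP) lies midway between the tips of the shut fingers; the grasp point (between the pads) lies 19 mm behind it; z points along the fingers, y is the line along which they close (so a half turn about z gives the same grasp; the last joint's range is limited). The gripper opens to 85 mm and grips with 20 to 120 N. Pads are 22 mm wide; open, the fingers measure 114 mm over their backs; the gripper's body (76 mm by 85 mm) begins 54 mm behind the grasp point. The pads swing forward as they close: fully open they stand 13 mm farther back than shut.
Start: joints at [1.116, 0.245, 1.558, -0, 1.339, -0.174], TCP at [180.128, 624.554, 193.79] pointing down, gripper open.
Joint ranges: [-3.13, 3.13], [-1.02, 2.26], [0.13, 2.54], [-0.95, 4.09], [0.21, 2.88], [-2.74, 2.74]. Speed limits (rad/s): [2.57, 2.57, 3.14, 3.14, 3.14, 3.14].

INTERFACE

Orientations are given as a unit quaternion [w, x, y, z].
In Python, from workcell import arm, viewer gives the robot as it stands.
- The arm moves only by the tool jog_arm, never from a script. Its argument "plan" is a list of rows, each a list of 7 numbers: the shift along the tool's x, y, z in m, then the turn, a rotation vector about the tool's x, y, z in degrees, then the opening, from 0 (shut) to 1 (fully open). A call has 1 to 12 rows; each row shifts and turns the commanded pose from where the row before left it, along the tool's axes as they then stand; what a row does not reach is not made up. A row lasts 1/12 s, in which the tool goes at most 41.7 mm and 7.16 degrees, less where a joint would pass 70% of its speed; a pose out of reach is approached as far as the arm can. A call with a gripper value outside its range is refused whole. The fingers move at their own pace and stop on an object; "force" is the grip in N (left out, the last holds). Time passes only in rows, so rows that do not move let the fingers close. It gives the time, the measured TCP pose, the force, the opening and the grip force at its end, in the units of the state.
- arm.observe(): the state, without advancing time (a new reading comes with each control period).
- viewer.read_camera(name): name is "scene" or "top"; returns a dict with "pixels" (480x640x3 uint8, red, green, blue), "camera_matrix" (3x3 intrinsics, pixels), "extrinsics" (4x4, takes a point from camera to world coordinates). Camera axes: x right, y up, looking along -z (the intrinsics and any distortion apply to the point x, -y, -z); pixel columns grow to the right and rows downward; lengths in mm; the calibration is good to about 2 mm. A picture is of the moment at which its call begins. There is no depth.
- arm.job_done(): hands the job in; it is judged then, once.
Trained networks look in a picture, given as the dict that the camera call returned (one of the last four; its "shot" number tells which), for a name from the list of things; names that differ only in an ending like _2 or _b are one class to them, and where a whole thing is asked for, a point or a joint stands for the part that bears it (a point fixed in the world has none). Each returns a list of dicts, best first, with "confidence" (0 to 1); they miss things now and then, are a little off and sometimes report something else, mostly with a low value. They report only what shows in the picture. A call takes as long as a camera call. They do not tell look-alikes from the thing itself.
- viewer.cut_out(picture, name): "region" (480x640 bool, what is visible of it) and "uv" ([column, row] in pixels, amid what is visible of it).
The state is a dict: "time_s": time; "joint_pos": joint angles; "qvel": joint speeds; "joint_torque": joint torques, N m; "tcp_pos": TCP position; "tcp_rot": TCP orientation; "ft_force": force on the tool from outside, world axes, zero at the start; "torque": the same for the moment, N m; "finger_gap": opening from 0.0 (shut) to 1.0 (fully open); "grasp_force": force on a finger pad.
Only numpy, scipy, OpenCV 4.12 (cv2) and the standard library are available. Lean on these libraries where they do the work, as an engineer would, in place of code of your own. Each camera call takes 0.05 s, during which the arm holds its last target. There are 200 camera calls.

TASK

Push the trial-lens carriage along its rails until its pointer lines up with the finger of the index stand, and leave it standing there untouched and at rest. It runs almost without friction: touch it only at the two sprung pads inside its well, never let it go faster than 0.3 m/s, and do not let it strike the end stop behind the mark. Leave everything else on the counter alone.

Things in the scene. Friction and masses are not known exactly. Their poses are not given: they have to be found in the camera images.
- rail: Grey rail bed fixed on the counter, 170 mm wide, 880 mm long, two steel rods along it, a dark stop block across each end (tops 69 mm high). Origin: centre of its underside, on the counter. y axis: along the rails, towards the mark and the far stop (the robot's left); x axis: across, away from the robot. Place and yaw (within about 0.12 rad) differ every time.
- carriage (a joint): Carriage position along the rail's +y, m: 0 at the near (right) stop, 0.40 at the far (left) stop; starts at rest at 0.02 to 0.12. Level, on ball bearings: nominal moving mass 2.1 kg (true mass, hidden, 1.4 to 3 kg), constant friction about 0.02 N, drag about 0.2 N s/m, so it coasts far when let go.
- deck (a point): White deck of the carriage, 200 mm (x) by 400 mm (y, along the rails), with two white pad housings and a rack of round lenses on its far (+x) half, all rigid with the carriage; not to be touched. Axes as the rail's. This point: centre of the carriage's underside, 30 mm above the counter; deck top is 25 mm, housing tops 75 mm, lens tops 74 mm above this point.
- well (a point): Middle of the well on the deck, at deck-top height (55 mm above the counter), 35 mm nearer the robot than the carriage's centre line; moves with the carriage. The well is the free space between two sprung pads: 180 mm along the rails, 92 mm wide, open above and towards the robot. Undisturbed pad faces lie at +90 and -90 mm from this point along the rail's y.
- pad_far (a joint): Press-in of the sprung pad at the well's +y end, m: 0 free, grows as it is pressed towards +y, solid at 0.035. Block with a rubber face 92 mm across, 58 to 98 mm above the counter. Spring 50 N/m, no preload, almost undamped. A fingertip in the well pressing it pushes the carriage towards the mark.
- pad_near (a joint): Press-in of the like pad at the well's -y end, m: 0 free, grows as it is pressed towards -y, solid at 0.035; spring 50 N/m. Pressing it brakes the carriage or draws it back. A carriage that runs onto a finger held still is thrown back by this spring.
- pointer (a point): Tip of the dark steel pointer in the middle of the deck's far (+x) edge, 120 mm from the carriage's centre line, 51 mm above the counter, pointing to +x. Moves with the carriage.
- index: Index stand fixed beside the rails on their far (+x) side: 50 mm dark foot, aluminium post 82 mm tall, and a flat finger 5 mm wide pointing back to the rail at pointer height. Origin: under the finger, on the counter; y axis as the rail's. At the mark, pointer tip and this origin have the same position along the rail's y (carriage joint then 0.22 to 0.34).
- pot: Steel pen pot, 72 mm wide and 90 mm tall, loose on the counter beyond the rails; bystander. Origin at the centre of its underside.
- spray: Clear lens-spray bottle with a white cap, 48 mm wide and 130 mm tall, loose on the counter beyond the rails; bystander. Origin at the centre of its underside.
- case: Dark wooden spectacle case, 160 x 65 x 45 mm, loose on the counter between robot and rails; bystander. Origin at the centre of its underside.
Not all that is in view belongs to the job. What is shaped like the index but purple is not meant.

How it is judged (in metres and radians):
On the way:
1. the pointer stands within 12 mm of the index finger, at rest (slower than 15 mm/s), for 1.5 s (y of pointer in the frame of index between -0.012 and 0.012 m and velocity of joint carriage between -0.015 and 0.015 m/s), for 1.5 s.
At the end, for the whole second after the job is handed in: The carriage stands released with its pointer within 12 mm of the index finger along the rails, slower than 10 mm/s (y of pointer in the frame of index between -0.012 and 0.012 m and velocity of joint carriage between -0.01 and 0.01 m/s); the robot touches nothing.
It fails at once if the carriage strikes the far end stop (value of joint carriage above 0.396 m).
It fails at once if the carriage goes faster than 0.3 m/s (velocity of joint carriage above 0.3 m/s or velocity of joint carriage below -0.3 m/s).
It fails at once if the robot touches the deck, housings or lens rack instead of the pads (contact force between any of the fingers, the arm and carriage_c1 above 1 N or contact force between any of the fingers, the arm and carriage_c2 above 1 N or contact force between any of the fingers, the arm and carriage_c3 above 1 N or contact force between any of the fingers, the arm and carriage_c6 above 1 N or contact force between any of the fingers, the arm and carriage_c7 above 1 N or contact force between any of the fingers, the arm and carriage_c10 above 1 N).
It fails at once if a bystander is pushed away (distance of any of pot, spray, case from where it was at the start of the episode above 0.03 m).
It also fails if it takes over 37 s, if anything falls off the work surface, if the arm or the gripper's body presses on something with over 40 N, if the wrist force passes 120 N, or if a joint passes its speed limit or range.

## Working session

There is one attempt and no reset: what is moved stays moved. The work goes in short steps, Python scripts to look and compute and a tool call to move; the robot and the scene stay as the last step left them, time stands still between calls to the robot, and variables do not carry over. Pictures are saved under pics/ and viewed, at most 10 in all, crops included, and the job is handed in when it is done.

Besides the shell and the picture viewer there is one more tool, called after "Emit:" by a JSON object that holds its "name" and its "arguments", one argument or row to a line. jog_arm: Moves the arm, as the interface text tells. Its arguments: {"type":"object","properties":{"plan":{"type":"array"},"force":{"type":"number"}},"required":["plan"]}

```bash
mkdir -p pics; cat > h.py <<'E'
import numpy as np,cv2
from workcell import arm,viewer
def px2w(P,uv,z):
    K=np.array(P["camera_matrix"]);T=np.array(P["extrinsics"])
    d=np.linalg.inv(K)@np.array([uv[0],uv[1],1.]);d=np.array([d[0],-d[1],-d[2]])
    d=T[:3,:3]@d;o=T[:3,3];return o+d*(z-o[2])/d[2]
def w2px(P,p):
    K=np.array(P["camera_matrix"]);T=np.array(P["extrinsics"])
    c=T[:3,:3].T@(np.array(p,float)-T[:3,3]);q=K@np.array([c[0],-c[1],-c[2]]);return q[:2]/q[2]
def save(P,n):cv2.imwrite("pics/"+n,P["pixels"][:,:,::-1])
E
python3 - <<'E'
from h import *
for c in("top","scene"):
    P=viewer.read_camera(c);save(P,c+"0.png");print(c,P.keys(),np.round(P["extrinsics"],2).tolist(),np.round(P["camera_matrix"],1).tolist())
    for n in("rail","deck","pointer","index","pad_far","pad_near","well","case","pot","spray"):
        for r in viewer.cut_out(P,n)[:3]:
            m=r["region"];ys,xs=np.nonzero(m);print(n,round(r["confidence"],2),np.round(r["uv"]),m.sum(),xs.min(),xs.max(),ys.min(),ys.max())
o=arm.observe();print({k:np.round(v,3).tolist() for k,v in o.items()})
E
```

```text
top dict_keys(['pixels', 'camera_matrix', 'extrinsics', 'shot']) [[0.08, 0.98, -0.2, 328.36], [-1.0, 0.08, -0.02, -29.11], [0.0, 0.2, 0.98, 1024.36], [0.0, 0.0, 0.0, 1.0]] [[506.0, 0.0, 321.9], [0.0, 506.0, 234.5], [0.0, 0.0, 1.0]]
rail 0.58 [337. 229.] 40213 98 549 155 305
deck 0.88 [370. 236.] 20799 260 477 170 298
deck 0.63 [438. 138.] 809 421 451 115 154
pointer 0.96 [372. 235.] 21027 260 478 170 299
index 0.7 [326. 156.] 594 312 337 141 170
index 0.58 [233. 126.] 672 221 249 106 139
pad_far 0.72 [311. 243.] 1075 297 325 212 265
pad_near 0.86 [428. 256.] 1239 411 439 230 284
well 0.69 [373. 235.] 21036 260 478 170 298
case 0.67 [176. 344.] 3029 154 195 299 385
pot 0.65 [374. 118.] 1296 361 396 99 144
spray 0.56 [438. 140.] 837 421 451 115 155
scene dict_keys(['pixels', 'camera_matrix', 'extrinsics', 'shot']) [[-0.51, -0.46, 0.73, 1306.46], [0.86, -0.26, 0.43, 444.44], [-0.01, 0.85, 0.53, 644.76], [0.0, 0.0, 0.0, 1.0]] [[475.5, 0.0, 321.7], [0.0, 475.5, 238.8], [0.0, 0.0, 1.0]]
rail 0.96 [350. 277.] 24739 163 526 188 381
deck 0.96 [293. 244.] 10054 195 380 189 296
deck 0.61 [282. 
[... 265 characters left out ...]
. 212.] 820 240 277 198 230
well 0.97 [285. 244.] 10056 195 380 188 296
case 0.94 [467. 250.] 1289 444 484 225 271
case 0.17 [352. 275.] 24716 163 526 188 381
pot 0.89 [219. 300.] 1685 199 235 271 325
pot 0.56 [468. 250.] 1308 445 485 225 271
spray 0.66 [174. 273.] 1246 166 196 239 298
spray 0.52 [349. 275.] 24451 163 526 188 380
{'time_s': 1.1, 'joint_pos': [1.116, 0.245, 1.558, 0.0, 1.339, -0.174], 'qvel': [0.001, -0.0, 0.0, -0.0, -0.003, 0.002], 'joint_torque': [-0.001, -42.952, -32.643, -0.0, 0.001, 0.0], 'tcp_pos': [180.115, 624.57, 193.797], 'tcp_rot': [-0.0, 0.14, 0.99, 0.0], 'ft_force': [-0.857, 0.801, 0.641], 'torque': [-0.027, -0.013, -0.028], 'grasp_force': 0.0, 'finger_gap': 1.0}
```

View pics/top0.png

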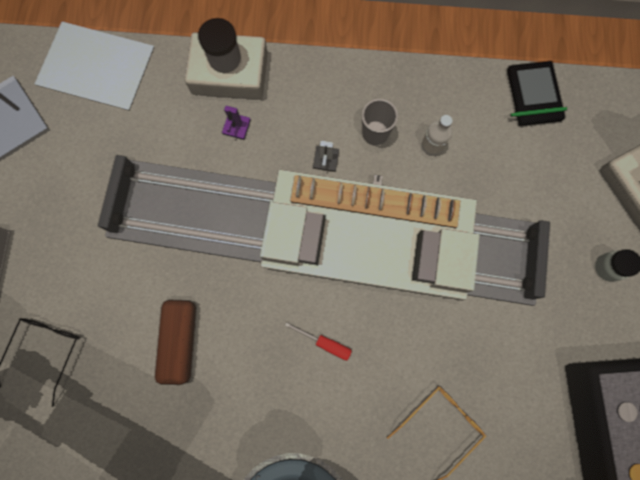

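View pics/scene0.png

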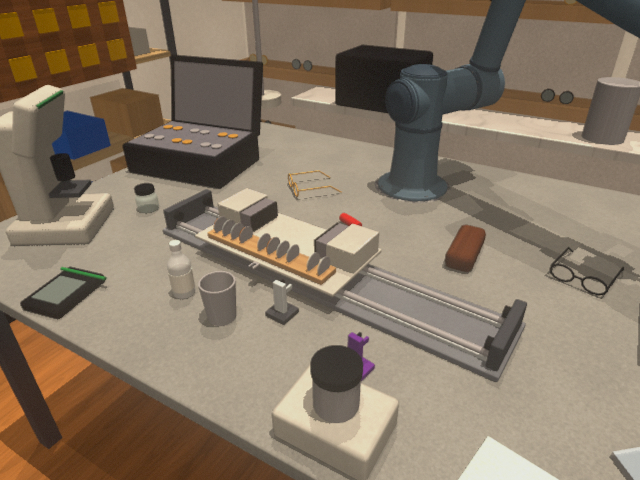

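```bash
python3 - <<'E'
from h import *
a=cv2.imread("pics/top0.png");b=cv2.imread("pics/scene0.png")
A=cv2.resize(a[130:300,250:490],None,fx=3.3,fy=3.3,interpolation=cv2.INTER_CUBIC)
cv2.imwrite("pics/c1.png",A)
B=cv2.resize(b[180:330,180:390],None,fx=3.8,fy=3.8,interpolation=cv2.INTER_CUBIC);cv2.imwrite("pics/c2.png",B)
P=viewer.read_camera("top")
for n,uv,z in[("deckNL",(262,268),55),("deckNR",(467,297),55),("deckFL",(277,171),55),("deckFR",(477,203),55),("ptr",(377,177),51),("stopL far",(122,157),69),("stopL near",(101,229),69),("stopR far",(538,222),69),("stopR near",(527,298),69),("idxfoot",(326,157),3),("padfar face top",(322,240),98),("padnear",(418,255),98)]:
    print(n,np.round(px2w(P,uv,z)))
E
```

```text
deckNL [456.  96.  55.]
deckNR [ 431. -300.   55.]
deckFL [653.  86.  55.]
deckFR [ 619. -316.   55.]
ptr [ 658. -115.   51.]
stopL far [653. 395.  69.]
stopL near [505. 412.  69.]
stopR far [ 586. -430.   69.]
stopR near [ 437. -408.   69.]
idxfoot [710.  -9.   3.]
padfar face top [511. -16.  98.]
padnear [ 497. -196.   98.]
```

View pics/c1.png

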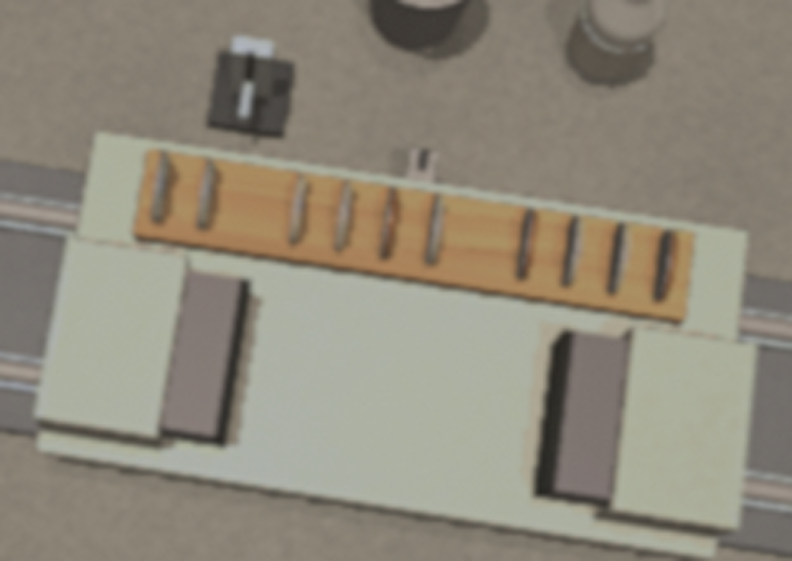

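View pics/c2.png

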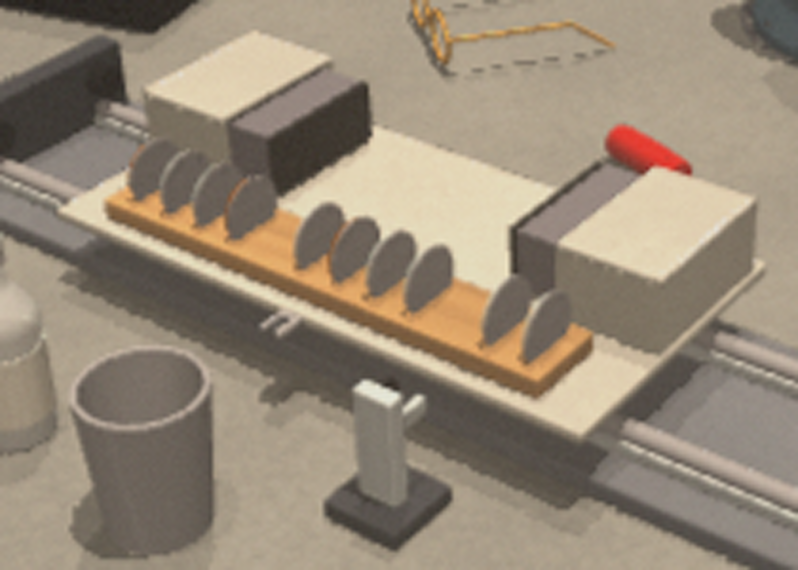

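The grey index (top ≈ (324,158)) is the real one, with the purple one at (235,125) as the decoy. The pointer tip is at top (378,176) and the well lies between the grey pads. Next I'll fit the geometry.

```bash
cat >> h.py <<'E'
R0=np.array([545.,-8.]);YW=-0.0815
ex=np.array([np.cos(YW),np.sin(YW)]);ey=np.array([-np.sin(YW),np.cos(YW)])
def rail(p):d=np.array(p[:2])-R0;return np.round([d@ex,d@ey],1)
E
python3 - <<'E'
from h import *
P=viewer.read_camera("top");S=viewer.read_camera("scene")
for n,uv,z in[("ptr",(377.9,175.5),51),("idx tip",(324.2,165.8),51),("idx fing mid",(324.4,160),51),("posttop",(326.5,144),82)]:print(n,rail(px2w(P,uv,z)))
for n,uv,z in[("ptr",(254.5,264.7),51),("idx",(290.5,285.8),51),("pt",(279.5,281.5),82)]:print("s",n,rail(px2w(S,uv,z)))
print(rail(arm.observe()["tcp_pos"]),arm.observe()["time_s"])
for c,p in(("t",P),("s",S)):
  for r in viewer.cut_out(p,"index")[:2]:print(c,r["uv"],rail(px2w(p,r["uv"],30)))
E
```

```text
ptr [125.1 -99. ]
idx tip [128.   11.1]
idx fing mid [140.2  12.7]
posttop [162.5  12.3]
s ptr [113.5 -96.8]
s idx [127.9  14.2]
s pt [160.4  14. ]
[-415.2  600.8] 1.25
t [327.4, 157.4] [154.5   8.6]
t [232.8, 125.7] [192.  215.9]
s [279.9, 306.4] [171.7  20.7]
```

Emit:
{"name": "jog_arm", "arguments": {
  "plan": [
    [0, 0, 0, 0, 0, -5.75, 0],
    [0, 0, 0, 0, 0, -5.75, 0],
    [-0.01, -0.02, 0, 0, 0, 0, 0],
    [-0.0185, -0.034, 0, 0, 0, 0, 0],
    [-0.0185, -0.034, 0, 0, 0, 0, 0],
    [-0.0185, -0.034, 0, 0, 0, 0, 0],
    [-0.0185, -0.034, 0, 0, 0, 0, 0],
    [-0.0185, -0.034, 0, 0, 0, 0, 0],
    [-0.0185, -0.034, 0, 0, 0, 0, 0],
    [-0.0185, -0.034, 0, 0, 0, 0, 0],
    [-0.0185, -0.034, 0, 0, 0, 0, 0],
    [-0.0185, -0.034, 0, 0, 0, 0, 0]
  ]
}}

```text
time_s: 2.35
tcp_pos: [330.3, 283.9, 194.1]
tcp_rot: [0.0, 0.04, 0.999, 0.0]
ft_force: [1.1, -0.2, -0.6]
finger_gap: 0.003
grasp_force: 0.0
```

Emit:
{"name": "jog_arm", "arguments": {
  "plan": [
    [-0.0185, -0.034, 0, 0, 0, 0, 0],
    [-0.0185, -0.034, 0, 0, 0, 0, 0],
    [-0.0185, -0.034, 0, 0, 0, 0, 0],
    [-0.0185, -0.034, 0, 0, 0, 0, 0],
    [-0.0185, -0.034, 0, 0, 0, 0, 0],
    [-0.0185, -0.034, 0, 0, 0, 0, 0],
    [-0.0185, -0.034, 0, 0, 0, 0, 0],
    [-0.0185, -0.034, 0, 0, 0, 0, 0],
    [-0.0185, -0.034, 0, 0, 0, 0, 0],
    [-0.018, -0.033, 0, 0, 0, 0, 0],
    [-0.014, -0.025, 0, 0, 0, 0, 0],
    [-0.004, -0.007, 0, 0, 0, 0, 0]
  ]
}}

```text
time_s: 3.35
tcp_pos: [503.4, -104.3, 194.1]
tcp_rot: [0.0, 0.042, 0.999, -0.001]
ft_force: [0.2, 0.4, -0.7]
finger_gap: 0.003
grasp_force: 0.0
```

```bash
python3 - <<'E'
from h import *
P=viewer.read_camera("top");save(P,"top1.png");o=arm.observe();print(o["time_s"],o["tcp_pos"],rail(o["tcp_pos"]),o["tcp_rot"],w2px(P,o["tcp_pos"]))
A=cv2.resize(P["pixels"][130:310,240:490,::-1],None,fx=3,fy=3);cv2.imwrite("pics/c3.png",A)
E
```

```text
3.4 [ 503.12480389 -103.55691602  193.92451429] [-34.  -98.6] [ 2.23855461e-04  4.18255465e-02  9.99124839e-01 -3.60158154e-04] [373.95920851 237.73256579]
```

View pics/top1.png

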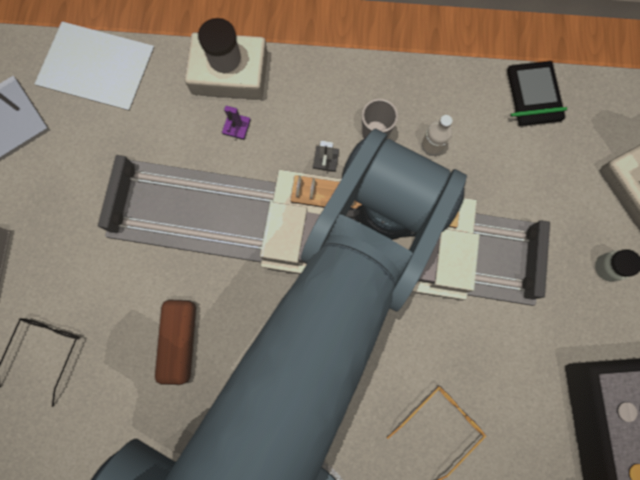

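Emit:
{"name": "jog_arm", "arguments": {
  "plan": [
    [0, 0, 0.015, 0, 0, 0, 0],
    [0, 0, 0.025, 0, 0, 0, 0],
    [0, 0, 0.03, 0, 0, 0, 0],
    [0, 0, 0.028, 0, 0, 0, 0],
    [0, 0, 0.018, 0, 0, 0, 0],
    [0, 0, 0.008, 0, 0, 0, 0],
    [0, 0, 0, 0, 0, 0, 0]
  ]
}}

```text
time_s: 3.98
tcp_pos: [500.4, -98.9, 67.9]
tcp_rot: [-0.002, 0.04, 0.999, 0.001]
ft_force: [-0.5, 0.1, 0.6]
finger_gap: -0.002
grasp_force: 0.0
```

```bash
cat >> h.py <<'E'
def warp(P,img,x0,x1,y0,y1,z,s=2):
    # rows: x', cols: y', s px per mm
    W,H=int((y1-y0)*s),int((x1-x0)*s)
    rc=[(x0,y0),(x0,y1),(x1,y1),(x1,y0)]
    src=np.float32([w2px(P,[*(R0+ex*a+ey*b),z]) for a,b in rc]);dst=np.float32([(0,0),(W,0),(W,H),(0,H)])
    return cv2.warpPerspective(img,cv2.getPerspectiveTransform(src,dst),(W,H),flags=cv2.INTER_CUBIC)
def disp():
    """carriage displacement from start, mm, from the scene camera"""
    P=viewer.read_camera("scene");t=cv2.imread("pics/scene0.png");out=[]
    for (a,b) in((-290,-110),(-110,90)):
        T=warp(P,t,20,112,a,b,55);I=warp(P,P["pixels"][:,:,::-1],20,112,a-30,b+220,55)
        r=cv2.matchTemplate(I,T,cv2.TM_CCOEFF_NORMED)[0];i=int(r.argmax())
        f=0
        if 0<i<len(r)-1:f=.5*(r[i-1]-r[i+1])/(r[i-1]-2*r[i]+r[i+1])
        out+=[round((i+f)/2-30,1),round(float(r[i]),2)]
    return P,out
E
python3 - <<'E'
from h import *
P,d=disp();save(P,"scene1.png");o=arm.observe();print(d,o["time_s"],o["tcp_pos"],rail(o["tcp_pos"]),o["ft_force"])
E
```

```text
[np.float32(-0.0), 1.0, np.float32(-0.1), 0.99] 4.0333 [501.7494114  -99.63182494  69.68006131] [-35.6 -94.8] [-0.05773594 -0.21440867  0.37002872]
```

View pics/scene1.png

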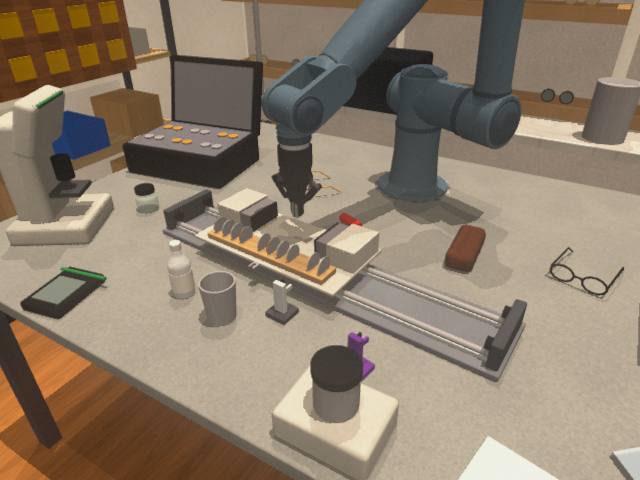

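Emit:
{"name": "jog_arm", "arguments": {
  "plan": [
    [0, 0.006, 0, 0, 0, 0, 0],
    [0, 0.012, 0, 0, 0, 0, 0],
    [0, 0.014, 0, 0, 0, 0, 0],
    [0, 0.01, 0, 0, 0, 0, 0],
    [0, 0.005, 0, 0, 0, 0, 0],
    [0, 0.0025, 0, 0, 0, 0, 0],
    [0, 0.0017, 0, 0, 0, 0, 0],
    [0, 0.0017, 0, 0, 0, 0, 0],
    [0, 0.0017, 0, 0, 0, 0, 0],
    [0, 0.0017, 0, 0, 0, 0, 0],
    [0, 0.0017, 0, 0, 0, 0, 0],
    [0, 0.0017, 0, 0, 0, 0, 0]
  ]
}}

```text
time_s: 5.03
tcp_pos: [506.9, -41.1, 69.8]
tcp_rot: [-0.0, 0.04, 0.999, -0.0]
ft_force: [-0.7, 0.4, 0.2]
finger_gap: 0.001
grasp_force: 0.0
```

Emit:
{"name": "jog_arm", "arguments": {
  "plan": [
    [0, 0.0017, 0, 0, 0, 0, 0],
    [0, 0.0017, 0, 0, 0, 0, 0],
    [0, 0.0017, 0, 0, 0, 0, 0],
    [0, 0.0017, 0, 0, 0, 0, 0],
    [0, 0.0017, 0, 0, 0, 0, 0],
    [0, 0.0017, 0, 0, 0, 0, 0]
  ]
}}

```text
time_s: 5.53
tcp_pos: [507.8, -30.7, 69.8]
tcp_rot: [0.0, 0.04, 0.999, -0.0]
ft_force: [0.2, -0.8, 0.1]
finger_gap: -0.001
grasp_force: 0.0
```

```bash
python3 - <<'E'
from h import *
for _ in range(2):
  P,d=disp();o=arm.observe();print(d,o["time_s"],rail(o["tcp_pos"]),o["ft_force"])
E
```

```text
[np.float32(-0.0), 1.0, np.float32(-0.1), 0.97] 5.5833 [-35.3 -25.4] [0.45038325 0.69295959 0.59093552]
[np.float32(0.0), 1.0, np.float32(-0.1), 0.97] 5.6333 [-35.3 -25.6] [ 0.09825016 -0.00903506 -0.7412907 ]
```

Emit:
{"name": "jog_arm", "arguments": {
  "plan": [
    [0, 0.0017, 0, 0, 0, 0, 0],
    [0, 0.0017, 0, 0, 0, 0, 0],
    [0, 0.0017, 0, 0, 0, 0, 0],
    [0, 0.0017, 0, 0, 0, 0, 0],
    [0, 0.0017, 0, 0, 0, 0, 0],
    [0, 0.0017, 0, 0, 0, 0, 0],
    [0, 0.0017, 0, 0, 0, 0, 0],
    [0, 0.0017, 0, 0, 0, 0, 0],
    [0, 0.0017, 0, 0, 0, 0, 0],
    [0, 0.0017, 0, 0, 0, 0, 0]
  ]
}}

```text
time_s: 6.47
tcp_pos: [509.1, -13.7, 69.8]
tcp_rot: [0.0, 0.04, 0.999, -0.0]
ft_force: [-0.2, 0.3, 0.4]
finger_gap: 0.002
grasp_force: 0.0
```

```bash
cat >m.py <<'E'
from h import *
P,d=disp();o=arm.observe();print(*d,o["time_s"],rail(o["tcp_pos"]))
E
python3 m.py
```

```text
-0.0 1.0 -0.1 0.98 6.5167 [-35.3  -8.4]
```

Emit:
{"name": "jog_arm", "arguments": {
  "plan": [
    [0, 0.0017, 0, 0, 0, 0, 0],
    [0, 0.0017, 0, 0, 0, 0, 0],
    [0, 0.0017, 0, 0, 0, 0, 0],
    [0, 0.0017, 0, 0, 0, 0, 0],
    [0, 0.0017, 0, 0, 0, 0, 0],
    [0, 0.0017, 0, 0, 0, 0, 0],
    [0, 0.0017, 0, 0, 0, 0, 0],
    [0, 0.0017, 0, 0, 0, 0, 0]
  ]
}}

```text
time_s: 7.18
tcp_pos: [510.2, -0.2, 69.8]
tcp_rot: [-0.0, 0.04, 0.999, -0.0]
ft_force: [0.1, 0.3, -0.5]
finger_gap: -0.001
grasp_force: 0.0
```

```bash
python3 m.py
```

```text
-0.0 1.0 -0.1 0.99 7.2333 [-35.4   5.2]
```

```bash
python3 - <<'E'
from h import *
P=viewer.read_camera("scene");print(arm.observe()["time_s"])
A=P["pixels"][150:320,180:400,::-1];cv2.imwrite("pics/c4.png",cv2.resize(A,None,fx=3.5,fy=3.5,interpolation=cv2.INTER_CUBIC))
E
python3 m.py
```

```text
7.2833
-0.0 1.0 -0.1 0.99 7.3333 [-35.3   4.9]
```

View pics/c4.png

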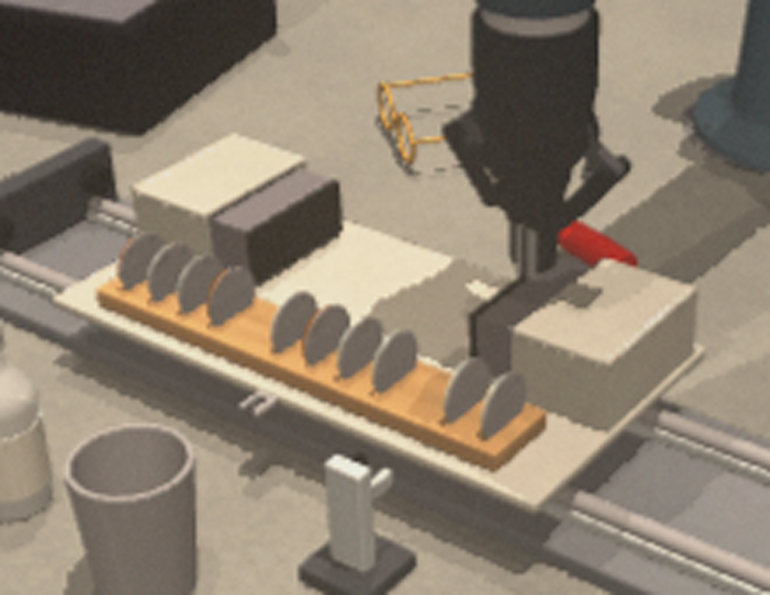

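```bash
python3 - <<'E'
from h import *
P,d=disp();o=arm.observe();print(d,o["time_s"],rail(o["tcp_pos"]))
c=lambda p:np.round((w2px(P,p)-[180,150])*3.5)
print("tcp",c(o["tcp_pos"]),c(o["tcp_pos"]+[0,0,40]))
for x in(-81,11):
  for y in(-188,-8):print(x,y,c([*(R0+ex*x+ey*y),98]))
print(px2w(P,(180+472/3.5,150+315/3.5),98),rail(px2w(P,(180+472/3.5,150+315/3.5),98)),rail(px2w(P,(180+258/3.5,150+238/3.5),98)))
E
```

```text
[np.float32(-0.0), 1.0, np.float32(-0.1), 0.99] 7.3833 [-35.3   4.8]
tcp [530. 320.] [531. 267.]
-81 -188 [343. 177.]
-81 -8 [553. 248.]
11 -188 [256. 229.]
11 -8 [472. 308.]
[562.0982284  -12.78244864  98.        ] [17.4 -3.4] [  19.8 -178.2]
```

```bash
python3 - <<'E'
from h import *
P=viewer.read_camera("scene");o=arm.observe();print(o["time_s"],o["ft_force"])
t=cv2.imread("pics/scene0.png");n=P["pixels"][:,:,::-1].copy()
for a in(-70,-50,-25,-10,0,8):
  A=[cv2.cvtColor(warp(P,i,a-2,a+2,-60,50,98),cv2.COLOR_BGR2GRAY).mean(0)[::10].astype(int) for i in(t,n)]
  print(a);print(*A[0]);print(*A[1])
x=np.hstack([cv2.resize(i[200:275,265:350],None,fx=4.6,fy=4.6,interpolation=cv2.INTER_CUBIC) for i in(t,n)])
cv2.imwrite("pics/c5.png",x)
E
```

```text
7.4333 [ 0.13096706  0.83299373 -0.24109299]
-70
164 164 164 163 161 158 163 163 161 161 158 74 128 142 139 138 137 184 212 209 207 208
169 170 170 168 165 78 104 77 103 71 55 56 68 91 92 90 89 122 185 180 184 180
-50
161 164 165 167 167 164 163 162 162 162 162 76 118 141 141 140 140 184 210 209 209 209
171 170 171 172 172 172 171 171 124 88 91 102 73 88 87 81 77 96 120 107 114 111
-25
215 216 215 218 217 217 217 217 217 215 207 77 132 140 140 141 140 190 213 211 209 209
224 208 150 151 151 151 149 152 153 141 131 59 75 81 80 79 79 117 159 187 179 170
-10
215 215 215 214 216 216 216 219 217 216 209 76 132 141 142 142 140 196 212 210 212 212
224 195 150 150 152 151 168 223 225 216 206 71 82 88 88 87 88 138 200 198 199 200
0
215 214 213 215 215 216 215 215 217 216 212 90 127 142 140 140 138 185 213 211 212 213
224 172 147 151 151 152 151 150 145 137 138 73 81 89 88 88 84 157 201 199 199 201
8
211 214 215 215 215 214 215 217 216 216 215 79 128 141 138 139 138 195 211 212 214 212
201 160 148 151 151 153 149 152 152 140 135 61 83 87 87 86 87 177 201 200 201 198
```

View pics/c5.png

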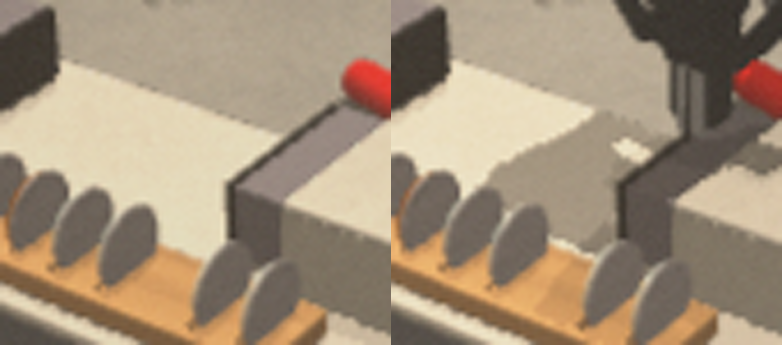

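```bash
python3 - <<'E'
from h import *
P=viewer.read_camera("scene")
o=arm.observe();print(o["time_s"],o["tcp_pos"],o["joint_pos"].round(3) if hasattr(o["joint_pos"],'round') else o["joint_pos"],o["tcp_rot"])
for z in(70,90,112):print(z,w2px(P,[501.7,-99.6,z]))
i=cv2.imread("pics/scene1.png");print("cols 280-320 gray rows 190-228")
g=cv2.cvtColor(i,cv2.COLOR_BGR2GRAY)
for r in range(196,232,2):print(r,*g[r,284:314:2])
E
```

```text
7.4833 [ 5.10186090e+02 -3.89728539e-01  6.97801507e+01] [-0.223  0.072  1.999 -0.     1.071 -1.714] [-1.91124376e-05  4.00557506e-02  9.99197446e-01 -1.02728033e-05]
70 [296.79855045 228.60174362]
90 [296.51487401 221.2730905 ]
112 [296.19656017 213.04959549]
cols 280-320 gray rows 190-228
196 53 52 54 54 54 54 55 53 52 53 52 56 56 56 54
198 152 150 87 55 52 54 54 56 53 55 57 55 56 56 144
200 170 170 158 54 52 55 56 54 56 56 56 54 86 150 170
202 171 169 170 99 75 62 56 53 53 55 58 144 175 175 172
204 169 169 168 126 97 71 84 53 52 53 145 173 176 175 174
206 171 172 170 126 99 76 98 58 58 57 160 168 175 176 175
208 174 174 173 127 94 71 101 60 53 56 161 173 175 174 175
210 176 173 171 148 94 68 100 61 55 56 158 177 175 175 176
212 172 173 171 171 100 69 104 67 56 56 158 174 174 175 174
214 173 177 173 173 129 65 101 65 55 124 171 171 170 175 174
216 152 154 163 172 149 77 104 92 130 172 176 175 171 173 172
218 149 151 151 147 143 148 154 159 172 172 171 173 177 170 174
220 149 197 211 155 134 132 137 139 164 174 173 170 173 173 170
222 136 154 213 210 194 137 134 132 134 137 155 165 171 170 130
224 133 134 155 203 212 199 138 136 135 135 136 137 138 130 111
226 133 133 133 131 136 160 163 151 136 133 137 135 134 136 137
228 133 134 134 134 135 134 133 133 184 135 134 137 135 138 138
230 149 137 136 136 138 134 133 134 133 186 135 137 135 138 137
```

```bash
python3 - <<'E'
from h import *
S=viewer.read_camera("scene");P=viewer.read_camera("top");save(P,"top2.png")
print("base",w2px(S,[0,0,0]),w2px(P,[0,0,0]),w2px(P,[80,0,0]))
o=arm.observe();t=o["tcp_pos"]
for z in(70,143,200,300,400):print(z,w2px(P,[t[0],t[1],z]).round(),w2px(S,[t[0],t[1],z]).round())
a=P["pixels"][130:330,200:460,::-1];b=S["pixels"][60:260,230:430,::-1]
cv2.imwrite("pics/c6.png",np.hstack([cv2.resize(a,(520,400)),cv2.resize(b,(400,400))])[:, :])
x=cv2.imread("pics/c6.png")[:, :];cv2.imwrite("pics/c6.png",cv2.resize(x,(800,348)))
E
```

```text
base [411.54900317 184.94040705] [291.52214352 519.88951812] [295.41821498 473.52372559]
70 [314. 243.] [332. 241.]
143 [313. 235.] [332. 213.]
200 [313. 228.] [332. 190.]
300 [312. 213.] [332. 145.]
400 [310. 194.] [332.  94.]
```

View pics/c6.png

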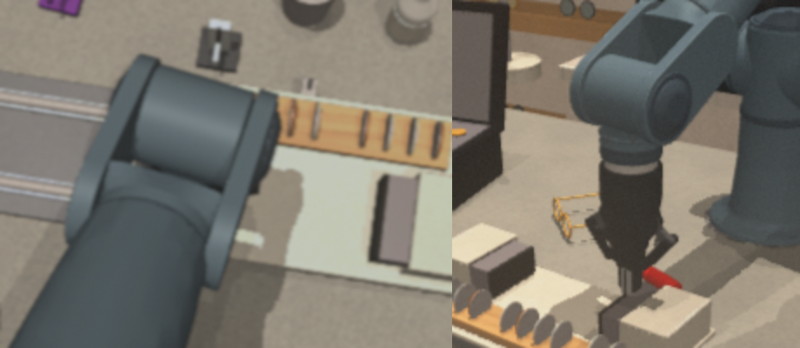

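The finger has gone past the pad face without moving the pad. The scene view puts the tip about 35 mm higher than the reported TCP, so I'll back off to the well's middle and re-measure the tip height.

Emit:
{"name": "jog_arm", "arguments": {
  "plan": [
    [0, -0.01, 0, 0, 0, 0, 0],
    [0, -0.02, 0, 0, 0, 0, 0],
    [0, -0.025, 0, 0, 0, 0, 0],
    [0, -0.025, 0, 0, 0, 0, 0],
    [0, -0.015, 0, 0, 0, 0, 0],
    [0, -0.005, 0.004, 0, 0, 0, 0],
    [0, 0, 0.004, 0, 0, 0, 0],
    [0, 0, 0.002, 0, 0, 0, 0],
    [0, 0, 0, 0, 0, 0, 0]
  ]
}}

```text
time_s: 8.33
tcp_pos: [501.4, -99.1, 58.7]
tcp_rot: [-0.001, 0.04, 0.999, 0.0]
ft_force: [0.0, -0.5, -0.7]
finger_gap: -0.005
grasp_force: 0.0
```

```bash
cat > tip.py <<'E'
from h import *
P,d=disp();o=arm.observe();t=o["tcp_pos"];print(d,o["time_s"],rail(t),t[2],o["ft_force"])
e=np.array([*(ex*11),0])
for z in(t[2],t[2]+20,t[2]+40):print(round(z),w2px(P,[t[0],t[1],z]).round(1),"front",w2px(P,np.array([t[0],t[1],z])+e).round(1))
g=cv2.cvtColor(P["pixels"],cv2.COLOR_RGB2GRAY);u=int(w2px(P,t)[0]);v=int(w2px(P,t)[1])
for r in range(v-22,v+4,1):print(r,*g[r,u-14:u+16:2])
E
python3 tip.py
```

```text
[np.float32(-0.0), 1.0, np.float32(-0.1), 0.99] 8.3833 [-35.7 -94.3] 59.083453600448 [0.33859399 0.53363556 0.42288083]
59 [297.1 232.6] front [294.3 234.6]
79 [296.9 225.3] front [294.  227.3]
99 [296.6 218. ] front [293.7 219.9]
210 175 173 172 168 75 78 96 74 54 53 98 177 175 176 176
211 171 172 170 170 76 84 97 76 52 57 118 176 174 177 178
212 172 172 173 171 78 82 97 75 56 55 104 173 173 174 174
213 176 176 171 173 75 82 99 79 54 56 97 171 170 173 175
214 193 175 175 173 82 82 99 82 55 53 97 170 171 174 176
215 164 165 173 173 95 81 95 79 54 55 96 171 171 173 174
216 151 153 165 167 119 91 96 77 56 54 120 173 171 173 172
217 149 149 154 155 142 95 95 82 53 52 150 174 175 175 173
218 149 149 150 151 139 94 98 82 55 77 170 175 177 175 170
219 150 151 139 138 138 92 96 97 72 150 176 174 174 171 173
220 150 140 193 152 135 114 86 98 102 172 176 172 169 171 172
221 142 137 209 197 150 129 124 113 128 148 164 173 173 169 170
222 134 135 161 210 198 136 135 131 135 136 142 154 171 170 171
223 133 134 137 204 212 151 133 132 135 135 139 139 152 161 136
224 133 135 136 155 212 199 151 133 134 134 137 136 138 142 125
225 134 134 133 133 160 202 199 133 136 136 134 136 135 132 133
226 134 133 135 134 135 156 157 137 136 134 135 136 135 134 135
227 134 133 135 133 135 135 134 136 134 136 137 137 138 135 137
228 137 135 135 133 135 135 137 133 136 135 135 134 136 136 139
229 138 134 133 131 131 135 137 133 134 184 135 136 135 139 134
230 147 148 133 136 134 133 135 132 134 154 194 134 135 139 139
231 152 152 136 134 134 136 133 135 136 136 159 137 137 136 138
232 151 149 139 134 136 135 133 135 133 137 135 137 136 138 134
233 151 151 138 135 133 135 137 136 136 136 136 137 138 137 136
234 153 150 137 135 133 133 136 135 135 135 134 133 136 134 137
235 133 132 132 123 136 136 135 121 138 137 136 137 137 135 199
```

Moving down 10 mm shifted the tip by the expected amount, and it still sits about 32–38 mm above the reported TCP. Passing over the 98 mm pads at a reported 70 mm puts the offset at 28 mm or more. Reported z = 42 therefore means a true tip of at least 70 mm, which is safe above the deck and well onto the pads.

Emit:
{"name": "jog_arm", "arguments": {
  "plan": [
    [0, 0.004, 0.004, 0, 0, 0, 0],
    [0, 0.01, 0.006, 0, 0, 0, 0],
    [0, 0.013, 0.005, 0, 0, 0, 0],
    [0, 0.013, 0.002, 0, 0, 0, 0],
    [0, 0.008, 0, 0, 0, 0, 0],
    [0, 0.004, 0, 0, 0, 0, 0],
    [0, 0.0017, 0, 0, 0, 0, 0],
    [0, 0.0017, 0, 0, 0, 0, 0],
    [0, 0.0017, 0, 0, 0, 0, 0],
    [0, 0.0017, 0, 0, 0, 0, 0],
    [0, 0.0017, 0, 0, 0, 0, 0],
    [0, 0.0017, 0, 0, 0, 0, 0]
  ]
}}

```text
time_s: 9.38
tcp_pos: [507.2, -38.2, 42.9]
tcp_rot: [0.0, 0.04, 0.999, -0.0]
ft_force: [0.7, -0.3, 0.6]
finger_gap: -0.001
grasp_force: 0.0
```

```bash
python3 m.py
```

```text
-0.0 1.0 -0.1 0.98 9.4333 [-35.2 -32.8]
```

Emit:
{"name": "jog_arm", "arguments": {
  "plan": [
    [0, 0.0017, 0, 0, 0, 0, 0],
    [0, 0.0017, 0, 0, 0, 0, 0],
    [0, 0.0017, 0, 0, 0, 0, 0],
    [0, 0.0017, 0, 0, 0, 0, 0],
    [0, 0.0017, 0, 0, 0, 0, 0],
    [0, 0.0017, 0, 0, 0, 0, 0],
    [0, 0.0017, 0, 0, 0, 0, 0],
    [0, 0.0017, 0, 0, 0, 0, 0],
    [0, 0.0017, 0, 0, 0, 0, 0],
    [0, 0.0017, 0, 0, 0, 0, 0],
    [0, 0.0017, 0, 0, 0, 0, 0],
    [0, 0.0017, 0, 0, 0, 0, 0]
  ]
}}

```text
time_s: 10.43
tcp_pos: [508.8, -17.5, 42.8]
tcp_rot: [-0.0, 0.04, 0.999, -0.0]
ft_force: [-0.7, -0.3, -0.3]
finger_gap: 0.004
grasp_force: 0.0
```

```bash
python3 m.py
```

```text
8.5 0.99 8.3 0.97 10.4833 [-35.3 -12.2]
```

Emit:
{"name": "jog_arm", "arguments": {
  "plan": [
    [0, 0.0017, 0, 0, 0, 0, 0],
    [0, 0.0017, 0, 0, 0, 0, 0],
    [0, 0.0017, 0, 0, 0, 0, 0]
  ]
}}

```text
time_s: 10.73
tcp_pos: [509.2, -12.5, 42.8]
tcp_rot: [0.0, 0.04, 0.999, 0.0]
ft_force: [-0.0, -0.5, -0.8]
finger_gap: -0.0
grasp_force: 0.0
```

```bash
python3 m.py;python3 m.py;python3 m.py
```

```text
19.7 0.99 19.3 0.96 10.7833 [-35.4  -7.1]
21.4 0.99 20.9 0.96 10.8333 [-35.3  -7.3]
22.9 0.99 22.6 0.96 10.8833 [-35.3  -7.4]
```

Emit:
{"name": "jog_arm", "arguments": {
  "plan": [
    [0, 0.0015, 0, 0, 0, 0, 0],
    [0, 0.0015, 0, 0, 0, 0, 0],
    [0, 0.0015, 0, 0, 0, 0, 0],
    [0, 0.0015, 0, 0, 0, 0, 0],
    [0, 0.0015, 0, 0, 0, 0, 0],
    [0, 0.0015, 0, 0, 0, 0, 0],
    [0, 0.0015, 0, 0, 0, 0, 0],
    [0, 0.0015, 0, 0, 0, 0, 0],
    [0, 0.0015, 0, 0, 0, 0, 0],
    [0, 0.0015, 0, 0, 0, 0, 0]
  ]
}}

```text
time_s: 11.72
tcp_pos: [510.4, 2.5, 42.8]
tcp_rot: [-0.0, 0.04, 0.999, -0.0]
ft_force: [-0.5, -0.4, 0.0]
finger_gap: -0.004
grasp_force: 0.0
```

```bash
python3 m.py;python3 m.py;python3 m.py;python3 m.py
```

```text
44.7 0.99 44.2 0.95 11.7667 [-35.3   7.8]
45.6 0.99 45.0 0.96 11.8167 [-35.3   7.7]
46.3 0.98 45.8 0.95 11.8667 [-35.3   7.6]
47.1 0.98 46.6 0.95 11.9167 [-35.3   7.5]
```

Emit:
{"name": "jog_arm", "arguments": {
  "plan": [
    [0, 0.0012, 0, 0, 0, 0, 0],
    [0, 0.0012, 0, 0, 0, 0, 0],
    [0, 0.0012, 0, 0, 0, 0, 0],
    [0, 0.0012, 0, 0, 0, 0, 0],
    [0, 0.0012, 0, 0, 0, 0, 0],
    [0, 0.0012, 0, 0, 0, 0, 0],
    [0, 0.0012, 0, 0, 0, 0, 0],
    [0, 0.0012, 0, 0, 0, 0, 0],
    [0, 0.0012, 0, 0, 0, 0, 0],
    [0, 0.0012, 0, 0, 0, 0, 0],
    [0, 0.0012, 0, 0, 0, 0, 0],
    [0, 0.0012, 0, 0, 0, 0, 0]
  ]
}}

```text
time_s: 12.92
tcp_pos: [511.6, 16.8, 42.8]
tcp_rot: [0.0, 0.04, 0.999, 0.0]
ft_force: [0.1, 0.1, 0.1]
finger_gap: -0.002
grasp_force: 0.0
```

```bash
python3 m.py;python3 m.py
```

```text
54.7 0.98 54.0 0.95 12.9667 [-35.4  22.2]
54.7 0.98 54.0 0.95 13.0167 [-35.4  22.1]
```

Emit:
{"name": "jog_arm", "arguments": {
  "plan": [
    [0, 0.0017, 0, 0, 0, 0, 0],
    [0, 0.0017, 0, 0, 0, 0, 0],
    [0, 0.0017, 0, 0, 0, 0, 0],
    [0, 0.0017, 0, 0, 0, 0, 0],
    [0, 0.0017, 0, 0, 0, 0, 0],
    [0, 0.0017, 0, 0, 0, 0, 0],
    [0, 0.0017, 0, 0, 0, 0, 0],
    [0, 0.0017, 0, 0, 0, 0, 0],
    [0, 0.0017, 0, 0, 0, 0, 0],
    [0, 0.0017, 0, 0, 0, 0, 0],
    [0, 0.0017, 0, 0, 0, 0, 0],
    [0, 0.0017, 0, 0, 0, 0, 0]
  ]
}}

```text
time_s: 14.02
tcp_pos: [513.2, 37.2, 42.8]
tcp_rot: [-0.0, 0.04, 0.999, 0.0]
ft_force: [-0.4, 0.1, 0.3]
finger_gap: 0.001
grasp_force: 0.0
```

Emit:
{"name": "jog_arm", "arguments": {
  "plan": [
    [0, 0.0017, 0, 0, 0, 0, 0],
    [0, 0.0017, 0, 0, 0, 0, 0],
    [0, 0.0017, 0, 0, 0, 0, 0]
  ]
}}

```text
time_s: 14.27
tcp_pos: [513.6, 42.3, 42.8]
tcp_rot: [-0.0, 0.04, 0.999, 0.0]
ft_force: [0.3, 0.6, -0.7]
finger_gap: -0.004
grasp_force: 0.0
```

```bash
python3 m.py;python3 m.py;python3 m.py
```

```text
77.0 0.97 76.1 0.93 14.3167 [-35.4  47.8]
78.8 0.97 77.8 0.93 14.3667 [-35.4  47.6]
80.5 0.97 79.4 0.93 14.4167 [-35.4  47.5]
```

Emit:
{"name": "jog_arm", "arguments": {
  "plan": [
    [0, -0.003, 0, 0, 0, 0, 0],
    [0, -0.005, 0, 0, 0, 0, 0],
    [0, -0.005, 0, 0, 0, 0, 0],
    [0, -0.005, 0, 0, 0, 0, 0],
    [0, -0.005, 0, 0, 0, 0, 0],
    [0, -0.004, 0, 0, 0, 0, 0],
    [0, -0.002, 0, 0, 0, 0, 0],
    [0, 0, 0, 0, 0, 0, 0],
    [0, 0, 0, 0, 0, 0, 0],
    [0, 0, 0, 0, 0, 0, 0],
    [0, 0, 0, 0, 0, 0, 0],
    [0, 0, 0, 0, 0, 0, 0]
  ]
}}

```text
time_s: 15.42
tcp_pos: [511.3, 13.4, 42.8]
tcp_rot: [-0.0, 0.04, 0.999, 0.0]
ft_force: [-0.4, -0.3, 0.2]
finger_gap: -0.005
grasp_force: 0.0
```

Emit:
{"name": "jog_arm", "arguments": {
  "plan": [
    [0, 0, 0, 0, 0, 0, 0],
    [0, 0, 0, 0, 0, 0, 0],
    [0, 0, 0, 0, 0, 0, 0],
    [0, 0, 0, 0, 0, 0, 0],
    [0, 0, 0, 0, 0, 0, 0],
    [0, 0, 0, 0, 0, 0, 0],
    [0, 0, 0, 0, 0, 0, 0],
    [0, 0, 0, 0, 0, 0, 0],
    [0, 0, 0, 0, 0, 0, 0]
  ]
}}

```text
time_s: 16.17
tcp_pos: [511.3, 13.2, 42.8]
tcp_rot: [-0.0, 0.04, 0.999, 0.0]
ft_force: [0.1, 0.1, 0.5]
finger_gap: 0.001
grasp_force: 0.0
```

```bash
python3 m.py; python3 - <<'E'
from h import *
P,d=disp();T=viewer.read_camera("top");print(d,arm.observe()["time_s"])
a=cv2.resize(P["pixels"][235:335,255:355,::-1],(400,400),interpolation=cv2.INTER_CUBIC)
b=cv2.resize(T["pixels"][135:205,290:360,::-1],(400,400),interpolation=cv2.INTER_CUBIC)
cv2.imwrite("pics/c7.png",np.hstack([a,b]))
E
```

```text
112.3 0.96 110.6 0.92 16.2167 [-35.3  18.4]
[np.float32(112.5), 0.96, np.float32(110.8), 0.92] 16.3167
```

View pics/c7.png

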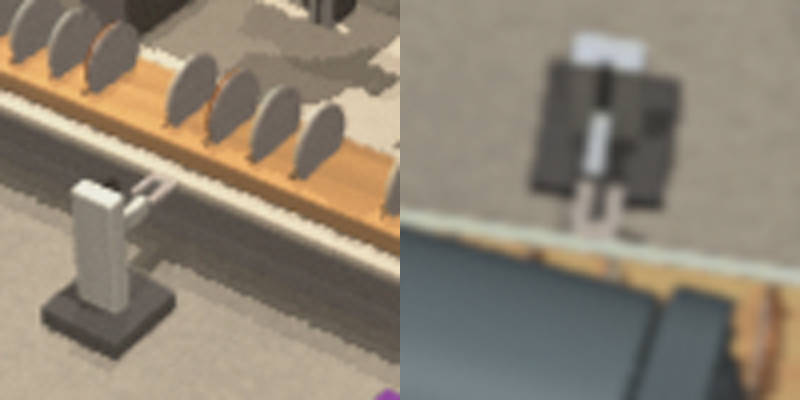

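The last picture shows the finger (top crop (597,145)) directly in line with the pointer fork (600,205), and the carriage is at rest. I'll lift straight out of the well.

Emit:
{"name": "jog_arm", "arguments": {
  "plan": [
    [0, 0, -0.006, 0, 0, 0, 0],
    [0, 0, -0.015, 0, 0, 0, 0],
    [0, 0, -0.02, 0, 0, 0, 0],
    [0, 0, -0.025, 0, 0, 0, 0],
    [0, 0, -0.025, 0, 0, 0, 0],
    [0, 0, -0.025, 0, 0, 0, 0],
    [0, 0, -0.015, 0, 0, 0, 0],
    [0, 0, -0.006, 0, 0, 0, 0],
    [0, 0, 0, 0, 0, 0, 0],
    [0, 0, 0, 0, 0, 0, 0],
    [0, 0, 0, 0, 0, 0, 0],
    [0, 0, 0, 0, 0, 0, 0]
  ]
}}

```text
time_s: 17.32
tcp_pos: [510.3, 13.4, 178.1]
tcp_rot: [-0.002, 0.04, 0.999, 0.0]
ft_force: [-0.4, 0.4, 0.4]
finger_gap: -0.003
grasp_force: 0.0
```

Emit:
{"name": "jog_arm", "arguments": {
  "plan": [
    [0, 0, 0, 0, 0, 0, 0],
    [0, 0, 0, 0, 0, 0, 0],
    [0, 0, 0, 0, 0, 0, 0],
    [0, 0, 0, 0, 0, 0, 0],
    [0, 0, 0, 0, 0, 0, 0],
    [0, 0, 0, 0, 0, 0, 0],
    [0, 0, 0, 0, 0, 0, 0],
    [0, 0, 0, 0, 0, 0, 0],
    [0, 0, 0, 0, 0, 0, 0],
    [0, 0, 0, 0, 0, 0, 0],
    [0, 0, 0, 0, 0, 0, 0],
    [0, 0, 0, 0, 0, 0, 0]
  ]
}}

```text
time_s: 18.32
tcp_pos: [511.3, 13.2, 179.8]
tcp_rot: [0.0, 0.04, 0.999, 0.0]
ft_force: [-0.2, -0.8, -0.2]
finger_gap: -0.0
grasp_force: 0.0
```

```bash
python3 m.py && python3 -c "
from h import *
P,d=disp();print(d)
if abs(float(d[0])-112)<4: print(arm.job_done())"
```

```text
112.9 0.95 111.1 0.91 18.3667 [-35.4  18.4]
[np.float32(112.8), 0.95, np.float32(111.1), 0.91]
the job is handed in; nothing more can be done
None
```

The job is handed in at about 18 s: the carriage stands at rest with its pointer about 1–2 mm from the index finger by camera (limit 12 mm), and the arm is lifted clear; no verdict came back.

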